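# Set the edge burnisher's speed with its thumbwheel and store it

### The arm

A 7-joint arm with a two-finger parallel gripper is mounted at the origin on the work surface. World frame = base frame: x ahead of the robot, y to its left, z up, the work surface at z = 0. Lengths are in m, angles in rad, forces in N, time in s.
With the tool pointing down it reaches from about 0.4 to 0.85 m from the base axis. Payload 10.4 kg.
Tool frame: the origin (TCP) lies midway between the tips of the shut fingers; the grasp point (between the pads) lies 19 mm behind it; z points along the fingers, y is the line along which they close (so a half turn about z gives the same grasp; the last joint's range is limited). The gripper opens to 87 mm and grips with 3 to 60 N. Pads are 19 mm wide; open, the fingers measure 117 mm over their backs; the gripper's body (75 mm by 190 mm) begins 51 mm behind the grasp point.
Start: joints at [-1.301, 0.332, -0.065, 1.46, 0.022, 1.35, -0.088], TCP at [0.18, 0.598, 0.223] pointing down, gripper open.
Joint ranges: [-2.6, 2.6], [-0.5, 2.12], [-1.47, 1.34], [0.16, 2.42], [-1.27, 4.41], [0.06, 2.06], [-2.6, 2.6]. Speed limits (rad/s): [2.22, 2.22, 2.79, 2.79, 3.14, 3.14, 3.14].

### API

Orientations are given as a unit quaternion [x, y, z, w].
In Python, from bench import r gives the robot as it stands.
- The arm moves only by the tool move_arm, never from a script. Its argument "targets" is a list of rows, each a list of 3 entries, a list of its own where there are three numbers: the shift along the tool's x, y, z in cm, then the turn, a rotation vector about the tool's x, y, z in rad, then the opening in per cent of the stroke, from 0 (shut) to 100 (fully open). In form: [[[x, y, z], [wx, wy, wz], gripper], ...]. A call has 1 to 20 rows; each row shifts and turns the commanded pose from where the row before left it, along the tool's axes as they then stand; what a row does not reach is not made up. A row lasts 1/8 s, in which the tool goes at most 62.5 mm and 10.7 degrees, less where a joint would pass 70% of its speed; a pose out of reach is approached as far as the arm can. A call with a gripper value outside its range is refused whole. The fingers move at their own pace and stop on an object; "grip_force" is the grip in N (left out, the last holds). Time passes only in rows, so rows that do not move let the fingers close. It gives the time, the measured TCP pose, the force, the opening and the grip force at its end, in the units of the state.
- r.read_state(): the state, without advancing time (a new reading comes with each control period).
- r.camera(name): name is "scene" or "top"; returns a dict with "image" (384x512x3 uint8, blue, green, red), "vertical_fov" (degrees; the focal length in pixels is half the picture's height over the tangent of half this angle, whatever the lens; pixels are square), "cx", "cy" (the principal point, pixels), "k1" (the pictures are not rectified: a ray, as slopes to the right and down, at radius r is drawn at 1 + k1 r^2 times it, then the intrinsics apply), "cam_to_world" (4x4, takes a point from camera to world coordinates). Camera axes: x right, y down, z forward; pixel columns grow to the right and rows downward; lengths in m; the calibration is good to about 2 mm. A picture is of the moment at which its call begins. There is no depth.
- r.close_job(): hands the job in; it is judged then, once.
The state is a dict: "time": time; "joint_positions": joint angles; "joint_vel": joint speeds; "joint_torque": joint torques, N m; "ee_pos": TCP position; "eef_rot": TCP orientation; "ft_force": force on the tool from outside, world axes, zero at the start; "torque": the same for the moment, N m; "width": finger opening in m; "grip_force": force on a finger pad.
Only numpy, scipy, OpenCV 4.12 (cv2) and the standard library are available. Lean on these libraries where they do the work, as an engineer would, in place of code of your own. Each camera call takes 0.05 s, during which the arm holds its last target. There are 200 camera calls.

### The job

Set the burnishing machine's speed on its console: with a fingertip, roll the ribbed thumbwheel lightly through its slot, without pushing it in, until the needle stands midway between the two prongs of the forked rider. Then, with the needle there, push the wheel gently straight down as far as it goes to store the setting and let it spring back up. Never press hard, and leave the jar, the tin and the shoe last where they stand.

Things in the scene. Friction and masses are not known exactly. Their poses are not given: they have to be found in the camera images.
- console: Grey painted steel box fixed to the bench, 150 (x) x 260 (y) x 65 mm high; origin at the centre of its underside, z up. Its flat top is the panel: a slot 14 mm (x) x 50 mm (y), centred 30 mm to the -x side of the middle, through which the thumbwheel stands proud, and a white scale strip with black ticks every 10 mm along y, centred 30 mm to the +x side.
- slot_center (a point): Centre of the slot in the plane of the panel, with the console's axes. The crown (top) of the thumbwheel lies over this point, 6 to 14 mm above the panel: its height differs each time and is not measured, so find it by touch.
- thumbwheel (a joint): Turn of the wheel in rad: dark rubber with grey ribs, radius 25 mm, 10 mm thick, axle along the console's x. It grows as the crown rolls towards +y, and the needle moves +y by 20 mm per rad (0.8 mm per mm of crown travel). It stays where it is left; drag at the rim about 2.6 N, so a fingertip pressing with less than about 4 N may slip; 5 to 6 N rolls it.
- wheel_press (a joint): How far the wheel is pushed straight down into the panel, in m: 0 at rest, 0.0055 at the bottom stop. A spring bears it up: about 1 N starts it moving, then 2 N more per mm (5 N at 2 mm, 7 N at 3 mm, 12 N at the stop). Roll it pushed in less than 3 mm, where it begins to store; past 4 mm it has stored.
- needle_tip (a point): Tip (+x end) of the flat dark steel needle, 20 mm long (x), 4 mm wide, on a stem that slides along y in a black slit beside the scale (up to 72 mm either side of the middle), driven only by the thumbwheel. The needle hangs some millimetres above the scale and dips when the wheel is pushed in. Axes as the console's.
- fork_mid (a point): Point midway between the prongs of the forked rider, a fixed aluminium clip 26 mm wide, 8 mm high, on the rail at the scale's +x side; its two thin prongs (clear gap 16 mm) reach towards -x over the scale. The needle is set when its tip has the same console y as this point. Which end of the scale it is on differs.
- tongue_mid (a point): The same point on the other rider, which has one broad tongue with a round end instead of two prongs. Not wanted this time.
- shoe_last: Loose wooden shoe last, 230 x 62 x 90 mm high, toe to its +x; origin at the centre of its underside. Leave alone.
- glass_jar: Loose glass jar with a black cap, 70 mm across, 110 mm high; origin at the centre of its underside. Leave alone.
- polish_tin: Loose flat polish tin with a brass lid, 76 mm across, 32 mm high; origin at the centre of its underside. Leave alone.

How it is judged:
On the way, in this order (a step that is already met when the one before it is completed fails the run):
1. the needle is brought midway between the prongs of the forked rider by rolling, the wheel not pushed in (y of needle_tip in the frame of fork_mid between -0.004 and 0.004 m and value of joint wheel_press below 0.003 m), for 0.2 s.
2. the wheel is pushed home with the needle there (value of joint wheel_press above 0.004 m and y of needle_tip in the frame of fork_mid between -0.0045 and 0.0045 m), for 0.1 s.
At the end, for the whole second after the job is handed in: The needle stands within 4.5 mm of midway between the prongs of the forked rider (4 mm before the push), the setting has been stored by a push of the wheel past 4 mm there, the wheel is back up (pushed in less than 1 mm), and the jar, the tin and the shoe last are within 15 mm of where they stood (y of needle_tip in the frame of fork_mid between -0.0045 and 0.0045 m and value of joint wheel_press below 0.001 m and distance of each of shoe_last, glass_jar, polish_tin from where it was at the start of the episode below 0.015 m); the robot touches nothing.
It fails at once if the wheel is pushed in (past 3 mm) while the needle is not at the forked rider (more than 6 mm off) (value of joint wheel_press above 0.003 m and (y of needle_tip in the frame of fork_mid above 0.006 m or y of needle_tip in the frame of fork_mid below -0.006 m)).
It fails at once if the robot presses on anything with more than 20 N (contact force between any of the fingers, the arm and anything else above 20 N).
It fails at once if the shoe last, the jar or the tin is moved by more than 15 mm (distance of any of shoe_last, glass_jar, polish_tin from where it was at the start of the episode above 0.015 m).
It also fails if it takes over 72 s, if anything falls off the work surface, if the arm or the gripper's body presses on something with over 40 N, if the wrist force passes 120 N, or if a joint passes its speed limit or range.

## Working session

There is one attempt and no reset: what is moved stays moved. The work goes in short steps, Python scripts to look and compute and a tool call to move; the robot and the scene stay as the last step left them, time stands still between calls to the robot, and variables do not carry over. Pictures are saved under pics/ and viewed, at most 10 in all, crops included, and the job is handed in when it is done.

Besides the shell and the picture viewer there is one more tool, called as name(argument=value, ...) on one line, values as JSON. move_arm: Moves the arm, as the interface text tells. Its arguments: {"type":"object","properties":{"targets":{"type":"array"},"grip_force":{"type":"number"}},"required":["targets"]}

```bash
mkdir -p pics; cat > h.py <<'E'
import numpy as np, cv2
from bench import r
def K(c):
    h=c["image"].shape[0]; f=h/2/np.tan(np.radians(c["vertical_fov"])/2)
    return np.array([[f,0,c["cx"]],[0,f,c["cy"]],[0,0,1.]]), np.array([c["k1"],0,0,0,0.])
def ray(c,px):
    k,d=K(c); u=cv2.undistortPoints(np.array(px,float).reshape(-1,1,2),k,d).reshape(-1,2)
    T=np.array(c["cam_to_world"]); return T[:3,3], np.c_[u,np.ones(len(u))]@T[:3,:3].T
def onz(c,px,z):
    o,v=ray(c,px); return o+v*((z-o[2])/v[:,2])[:,None]
def proj(c,P):
    k,d=K(c); T=np.linalg.inv(np.array(c["cam_to_world"]))
    return cv2.projectPoints(np.array(P,float).reshape(-1,1,3),cv2.Rodrigues(T[:3,:3])[0],T[:3,3],k,d)[0].reshape(-1,2)
E
python3 - <<'E'
from h import *
s=r.read_state(); print({k:np.round(v,3).tolist() for k,v in s.items()})
for n in("top","scene"):
    c=r.camera(n); cv2.imwrite(f"pics/{n}0.png",c["image"]); print(n,c["vertical_fov"],c["cx"],c["cy"],c["k1"],np.round(c["cam_to_world"],3).tolist())
E
```

```text
{'time': 0.0, 'joint_positions': [-1.301, 0.333, -0.065, 1.461, 0.022, 1.35, -0.089], 'joint_vel': [-0.001, 0.001, -0.002, 0.0, -0.0, -0.001, -0.0], 'joint_torque': [-0.001, -62.326, 0.024, -38.99, -0.061, 0.04, 0.0], 'ee_pos': [0.18, 0.598, 0.222], 'eef_rot': [0.146, 0.989, -0.001, -0.0], 'ft_force': [-0.476, -0.099, 0.573], 'torque': [0.004, 0.003, 0.016], 'grip_force': 0.0, 'width': 0.087}
top 46.909634986031165 255.6214712810929 189.38722503571427 0.007561868584127252 [[0.028, -0.982, 0.186, 0.375], [-0.999, -0.032, -0.017, -0.012], [0.023, -0.185, -0.982, 1.17], [0.0, 0.0, 0.0, 1.0]]
scene 56.567534480303856 256.01608472964267 188.72726248460333 0.023195711658555072 [[0.274, 0.577, -0.769, 1.314], [0.962, -0.159, 0.223, -0.227], [0.007, -0.801, -0.599, 0.64], [0.0, 0.0, 0.0, 1.0]]
```

View pics/top0.png

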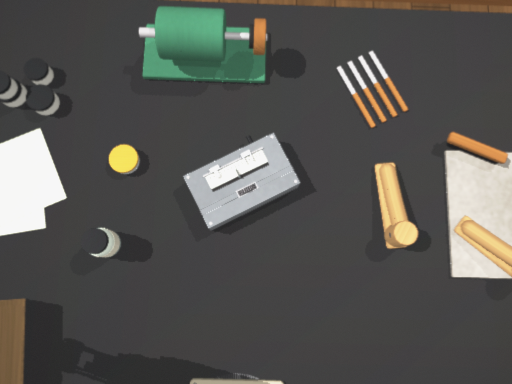

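View pics/scene0.png

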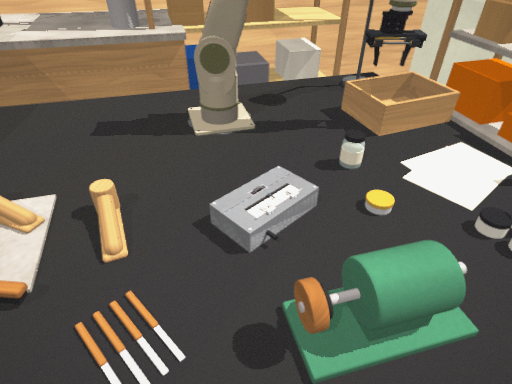

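Top view: the console is at about (242,181), tilted, with the slot at (247,190) and the scale at (237,170). In the scene view it is at (265,205). The jar, tin and last stand well clear. Next I'll enlarge the console.

```bash
python3 - <<'E'
import cv2
a=cv2.imread("pics/top0.png")[125:235,175:310]; cv2.imwrite("pics/topc.png",cv2.resize(a,None,fx=5.9,fy=5.4,interpolation=cv2.INTER_CUBIC) if 0 else cv2.resize(a,None,fx=5,fy=5,interpolation=cv2.INTER_CUBIC))
a=cv2.imread("pics/scene0.png")[160:250,200:330]; cv2.imwrite("pics/scenec.png",cv2.resize(a,None,fx=6,fy=6,interpolation=cv2.INTER_CUBIC))
E
```

```text
(no output)
```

View pics/topc.png

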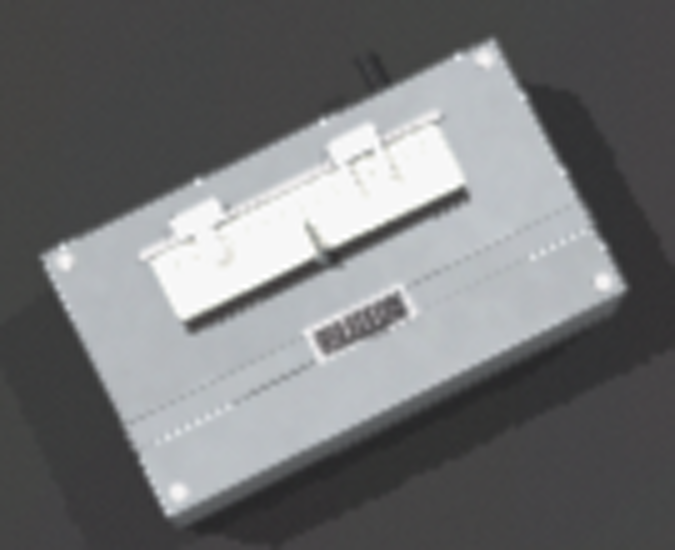

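View pics/scenec.png

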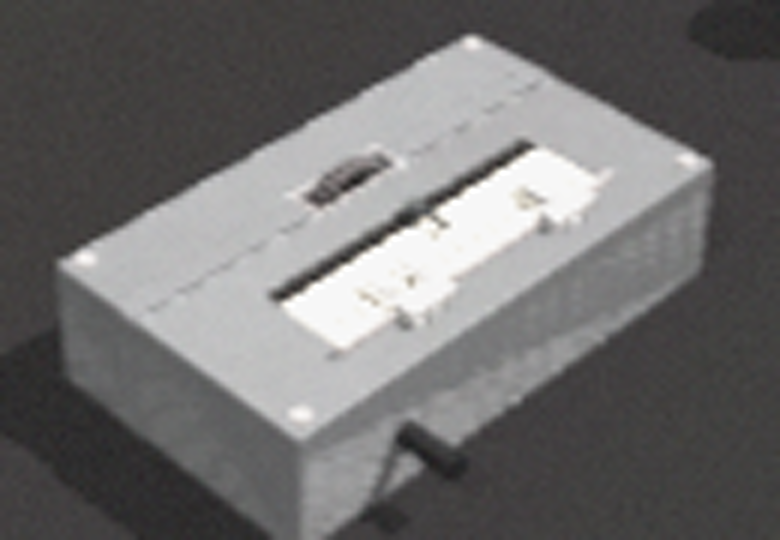

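The top crop shows the right rider (355,150) with two prong shadows, and the left one (200,220) with a round tongue. I'll fit the console pose from the panel corners in both views, then stretch the highlights.

```bash
cat > pose.py <<'E'
from h import *
from scipy.optimize import least_squares
import pickle,os
def un(p,f,ox,oy): p=np.array(p,float); return (p+.5)/f-.5+[ox,oy]
W=np.array([[.075,.13],[.075,-.13],[-.075,-.13],[-.075,.13]])
def console(p,q): # q (n,3) console-> world (z up from bench)
    q=np.atleast_2d(q); c,s=np.cos(p[2]),np.sin(p[2])
    return np.c_[p[0]+c*q[:,0]-s*q[:,1],p[1]+s*q[:,0]+c*q[:,1],q[:,2]]
E
python3 - <<'E'
from pose import *
ct=r.camera("top"); cs=r.camera("scene")
t=un([(42,257),(495,40),(627,290),(170,517)],5,175,125)
s=un([(713,163),(300,440),(60,265),(473,35)],6,200,160)
P3=np.c_[W,np.full(4,.065)]
for nm,f in (("both",lambda p:np.r_[(proj(ct,console(p,P3))-t).ravel(),(proj(cs,console(p,P3))-s).ravel()]),("top",lambda p:(proj(ct,console(p,P3))-t).ravel()),("scene",lambda p:(proj(cs,console(p,P3))-s).ravel())):
    o=least_squares(f,[.45,0,.4]); print(nm,o.x.round(4),o.fun.round(1).tolist())
    if nm=="both": p=o.x
np.save("p.npy",p)
print("slot",console(p,[-.03,0,.065]))
# rectified panel view from both cams: 4px/mm over x 0..70, y -90..90 ; plane z=.069
out=[]
for c,z in((ct,.068),(cs,.068)):
    ys=np.linspace(.09,-.09,760);xs=np.linspace(.075,.005,290)
    X,Y=np.meshgrid(xs,ys,indexing='ij')
    m=proj(c,console(p,np.c_[X.ravel(),Y.ravel(),np.full(X.size,z)])).reshape(290,760,2).astype(np.float32)
    im=cv2.remap(c["image"],m[...,0],m[...,1],cv2.INTER_CUBIC).astype(float)
    im=np.clip((im/255)**3*255,0,255); out.append(im)
cv2.imwrite("pics/rect.png",np.vstack(out).astype(np.uint8))
E
```

```text
both [0.608  0.0045 0.497 ] [-0.2, 0.0, -0.1, -0.2, 0.3, 0.3, -0.2, 0.6, 0.6, 0.3, 0.0, 0.6, -0.6, 0.1, -0.0, -0.1]
top [0.6085 0.0044 0.4961] [-0.2, -0.2, -0.1, -0.3, 0.4, 0.1, -0.2, 0.4]
scene [0.6068 0.0048 0.4986] [0.5, -0.0, 0.1, 0.2, -0.5, -0.1, -0.1, -0.4]
slot [[ 0.58164387 -0.00977859  0.065     ]]
```

View pics/rect.png

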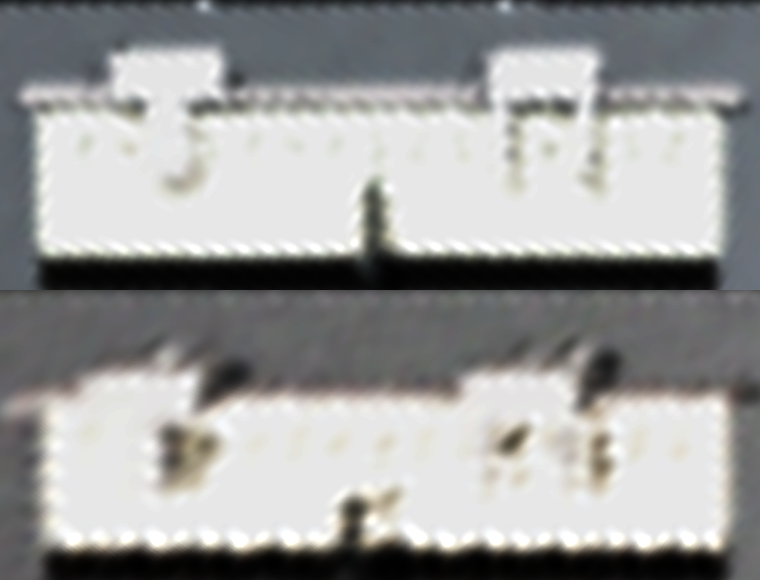

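The rectified views (0.237 mm/px) put the fork on the -y side, with its middle at u≈543 and the needle at u≈373. The needle therefore has to go about 40 mm towards -y, roughly 50 mm of crown travel. Next I'll work out the approach.

```bash
cat > go.py <<'E'
from pose import *
from scipy.spatial.transform import Rotation as R
import sys
p=np.load("p.npy"); s=r.read_state()
q=R.from_quat(s["eef_rot"]); e=np.array(s["ee_pos"])
c,sn=np.cos(p[2]),np.sin(p[2]); C=np.array([[c,-sn,0],[sn,c,0],[0,0,1]])
l=C.T@(e-[p[0],p[1],0]); print("t",round(s["time"],2),"console-frame tcp rel slot mm",((l-[-.03,0,.065])*1e3).round(2),"F",(C.T@np.array(s["ft_force"])).round(2),"w",round(s["width"],4))
T=R.from_matrix(C@np.array([[-1,0,0],[0,1,0],[0,0,-1.]]))
print("turn tool",(q.inv()*T).as_rotvec().round(4))
if len(sys.argv)>3:
    g=console(p,[-.03+float(sys.argv[1])/1e3,float(sys.argv[2])/1e3,.065+float(sys.argv[3])/1e3])[0]
    print("shift tool cm",(q.inv().apply(g-e)*100).round(3))
E
python3 go.py 0 8 100
```

```text
t 0.2 console-frame tcp rel slot mm [-62.87 725.76 157.08] F [ 0.3  -0.22  0.67] w 0.0868
turn tool [-8.000e-04 -3.000e-04 -7.898e-01]
shift tool cm [-55.401 -46.061   5.749]
```

move_arm(targets=[[[-3.69, -3.07, 0.2], [0, 0, 0], 0], [[-3.69, -3.07, 0.2], [0, 0, 0], 0], [[-3.69, -3.07, 0.2], [0, 0, 0], 0], [[-3.69, -3.07, 0.2], [0, 0, 0], 0], [[-3.69, -3.07, 0.2], [0, 0, 0], 0], [[-3.69, -3.07, 0.2], [0, 0, 0], 0], [[-3.69, -3.07, 0.2], [0, 0, 0], 0], [[-3.69, -3.07, 0.2], [0, 0, 0], 0], [[-3.69, -3.07, 0.2], [0, 0, 0], 0], [[-3.69, -3.07, 0.2], [0, 0, 0], 0], [[-3.69, -3.07, 0.2], [0, 0, 0], 0], [[-3.69, -3.07, 0.2], [0, 0, 0], 0], [[-3.69, -3.07, 0.2], [0, 0, 0], 0], [[-3.69, -3.07, 0.2], [0, 0, 0], 0], [[-3.69, -3.07, 0.2], [0, 0, 0], 0], [[0, 0, 0], [0, 0, -0.158], 0], [[0, 0, 0], [0, 0, -0.158], 0], [[0, 0, 0], [0, 0, -0.158], 0], [[0, 0, 0], [0, 0, -0.158], 0], [[0, 0, 0], [0, 0, -0.158], 0]])

```text
time: 2.7
ee_pos: [0.5773, -0.0022, 0.1924]
eef_rot: [-0.249, 0.969, 0.0, -0.0]
ft_force: [0.6, -0.0, 0.1]
width: 0.0005
grip_force: 0.0
```

```bash
python3 go.py 0 8 22
```

```text
t 2.7 console-frame tcp rel slot mm [ -0.19   8.75 127.35] F [ 0.55 -0.34  0.08] w 0.0005
turn tool [ 0.0002 -0.0002  0.0055]
shift tool cm [-0.021 -0.078 10.535]
```

move_arm(targets=[[[0, 0, 1.5], [0, 0, 0], 0], [[0, 0, 1.5], [0, 0, 0], 0], [[0, 0, 1.5], [0, 0, 0], 0], [[0, 0, 1.5], [0, 0, 0], 0], [[0, 0, 1.5], [0, 0, 0], 0], [[0, 0, 1.5], [0, 0, 0], 0], [[0, 0, 1.0], [0, 0, 0], 0], [[0, 0, 0.5], [0, 0, 0], 0], [[0, 0, 0], [0, 0, 0], 0], [[0, 0, 0], [0, 0, 0], 0]])

```text
time: 3.95
ee_pos: [0.5778, -0.0022, 0.088]
eef_rot: [-0.246, 0.969, 0.0, 0.0]
ft_force: [-0.2, -1.3, -0.2]
width: 0.0004
grip_force: 0.0
```

```bash
python3 go.py 0 8 15
python3 - <<'E'
from h import *
for n,(y,x) in(("top",(120,150)),("scene",(110,170))):
    c=r.camera(n); a=c["image"][y:y+130,x:x+190]; cv2.imwrite(f"pics/{n}1.png",cv2.resize(a,None,fx=4,fy=4,interpolation=cv2.INTER_CUBIC))
E
```

```text
t 3.95 console-frame tcp rel slot mm [ 0.2   8.48 23.03] F [-0.77 -1.09 -0.22] w 0.0004
turn tool [-0.0002  0.0009  0.0001]
shift tool cm [ 0.02  -0.048  0.803]
```

View pics/scene1.png

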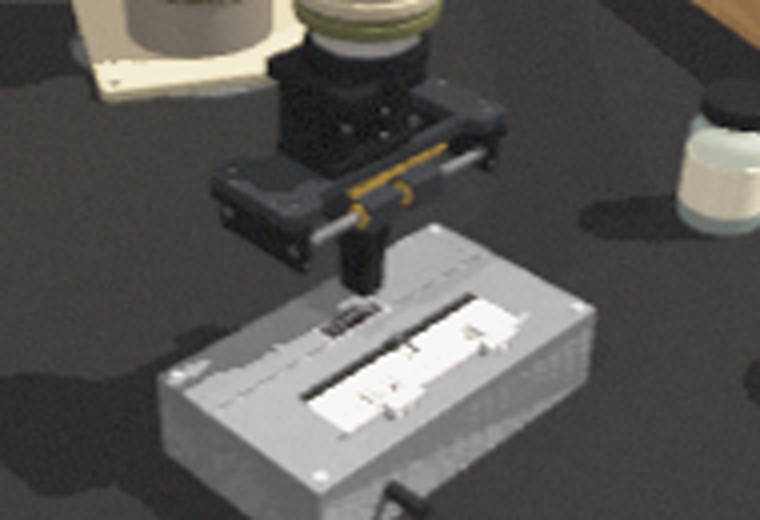

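The picture shows the closed finger (362,280) over the +y part of the wheel, with the scale and needle still visible. Now I'll find the wheel by touch.

move_arm(targets=[[[0, 0, 0.4], [0, 0, 0], 0], [[0, 0, 0.4], [0, 0, 0], 0], [[0, 0, 0.1], [0, 0, 0], 0], [[0, 0, 0], [0, 0, 0], 0]])

```text
time: 4.55
ee_pos: [0.5773, -0.0022, 0.0784]
eef_rot: [-0.246, 0.969, 0.0, -0.0]
ft_force: [0.5, 0.4, -0.1]
width: 0.0005
grip_force: 0.0
```

move_arm(targets=[[[0, 0, 0.1], [0, 0, 0], 0], [[0, 0, 0], [0, 0, 0], 0]])

```text
time: 4.8
ee_pos: [0.5774, -0.0022, 0.0775]
eef_rot: [-0.246, 0.969, 0.0, 0.0]
ft_force: [-0.4, 0.0, -0.4]
width: 0.0011
grip_force: 0.0
```

move_arm(targets=[[[0, 0, 0.1], [0, 0, 0], 0], [[0, 0, 0], [0, 0, 0], 0]])

```text
time: 5.05
ee_pos: [0.5774, -0.0022, 0.0765]
eef_rot: [-0.246, 0.969, 0.0, -0.0]
ft_force: [-0.5, -0.2, 1.1]
width: 0.0003
grip_force: 0.0
```

move_arm(targets=[[[0, 0, 0.1], [0, 0, 0], 0], [[0, 0, 0], [0, 0, 0], 0]])

```text
time: 5.3
ee_pos: [0.5773, -0.0022, 0.0754]
eef_rot: [-0.246, 0.969, 0.0, -0.0]
ft_force: [0.1, -0.6, 0.2]
width: 0.0006
grip_force: 0.0
```

move_arm(targets=[[[0, 0, 0.05], [0, 0, 0], 0], [[0, 0, 0], [0, 0, 0], 0]])

```text
time: 5.55
ee_pos: [0.5774, -0.0022, 0.075]
eef_rot: [-0.246, 0.969, 0.0, -0.0]
ft_force: [0.4, -0.5, -0.4]
width: 0.0003
grip_force: 0.0
```

No contact yet at z = 75 mm.

move_arm(targets=[[[0, 0, 0.1], [0, 0, 0], 0], [[0, 0, 0], [0, 0, 0], 0]])

```text
time: 5.8
ee_pos: [0.5774, -0.0022, 0.0739]
eef_rot: [-0.246, 0.969, 0.0, -0.0]
ft_force: [-0.4, -0.5, -0.7]
width: 0.0005
grip_force: 0.0
```

move_arm(targets=[[[0, 0, 0.1], [0, 0, 0], 0], [[0, 0, 0], [0, 0, 0], 0]])

```text
time: 6.05
ee_pos: [0.5774, -0.0022, 0.0729]
eef_rot: [-0.246, 0.969, 0.0, -0.0]
ft_force: [1.1, 0.4, -0.9]
width: 0.0007
grip_force: 0.0
```

move_arm(targets=[[[0, 0, 0.1], [0, 0, 0], 0], [[0, 0, 0], [0, 0, 0], 0]])

```text
time: 6.3
ee_pos: [0.5775, -0.0022, 0.0721]
eef_rot: [-0.246, 0.969, 0.0, 0.0]
ft_force: [0.5, 0.2, 1.7]
width: 0.0002
grip_force: 0.8
```

move_arm(targets=[[[0, 0, 0.05], [0, 0, 0], 0], [[0, 0, 0], [0, 0, 0], 0]])

```text
time: 6.55
ee_pos: [0.5775, -0.0022, 0.0716]
eef_rot: [-0.246, 0.969, 0.0, 0.0]
ft_force: [-0.6, 0.1, 3.0]
width: 0.0001
grip_force: 1.2
```

move_arm(targets=[[[0, 0, 0.08], [0, 0, 0], 0], [[0, 0, 0], [0, 0, 0], 0]])

```text
time: 6.8
ee_pos: [0.5775, -0.0022, 0.0709]
eef_rot: [-0.246, 0.969, 0.0, 0.0]
ft_force: [-0.6, -0.2, 3.9]
width: 0.0004
grip_force: 1.9
```

move_arm(targets=[[[0, -0.1, 0], [0, 0, 0], 0], [[0, -0.1, 0], [0, 0, 0], 0], [[0, 0, 0], [0, 0, 0], 0]])

```text
time: 7.18
ee_pos: [0.5783, -0.0037, 0.0707]
eef_rot: [-0.246, 0.969, 0.0, -0.0]
ft_force: [-2.1, 1.9, 3.7]
width: 0.0009
grip_force: 2.4
```

```bash
python3 go.py
```

```text
t 7.17 console-frame tcp rel slot mm [-0.02  6.9   5.74] F [-0.89  2.67  3.68] w 0.0009
turn tool [0.0004 0.0001 0.0004]
```

move_arm(targets=[[[0, 0, 0.07], [0, 0, 0], 0], [[0, -0.1, 0], [0, 0, 0], 0], [[0, -0.1, 0], [0, 0, 0], 0]])

```text
time: 7.55
ee_pos: [0.5794, -0.0057, 0.0702]
eef_rot: [-0.246, 0.969, 0.0, 0.0]
ft_force: [-2.8, 2.5, 5.7]
width: 0.0006
grip_force: 3.0
```

```bash
python3 go.py; cat > needle.py <<'E'
from pose import *
p=np.load("p.npy"); c=r.camera("scene")
ys=np.linspace(.09,-.09,760);xs=np.linspace(.075,.005,290)
X,Y=np.meshgrid(xs,ys,indexing='ij')
m=proj(c,console(p,np.c_[X.ravel(),Y.ravel(),np.full(X.size,.068)])).reshape(290,760,2).astype(np.float32)
im=cv2.remap(c["image"],m[...,0],m[...,1],cv2.INTER_CUBIC)
im=np.clip((im/255.)**3*255,0,255).astype(np.uint8)
cv2.imwrite("pics/n.png",im)
b=255.-im[208:232].mean(2); col=b.mean(0); col=np.where(col>np.median(col)+25,col-np.median(col),0); col[:60]=0;col[715:]=0
u=np.arange(760); print("needle u",(u*col).sum()/col.sum(),"spread",u[col>0][[0,-1]])
E
python3 needle.py
```

```text
t 7.55 console-frame tcp rel slot mm [-0.02  4.68  5.18] F [-1.28  3.53  5.68] w 0.0006
turn tool [0.0001 0.0002 0.0003]
needle u 381.84147975935906 spread [360 405]
```

move_arm(targets=[[[0, -0.15, 0], [0, 0, 0], 0], [[0, -0.15, 0], [0, 0, 0], 0], [[0, -0.15, 0], [0, 0, 0], 0]])

```text
time: 7.98
ee_pos: [0.5817, -0.0098, 0.0702]
eef_rot: [-0.246, 0.969, -0.0, 0.0]
ft_force: [-1.7, 2.1, 6.3]
width: 0.0002
grip_force: 3.1
```

```bash
python3 go.py; python3 needle.py
```

```text
t 7.97 console-frame tcp rel slot mm [ 0.01 -0.02  5.24] F [-0.55  2.66  6.27] w 0.0002
turn tool [-0.0001  0.0004  0.0002]
needle u 397.74298062100854 spread [378 421]
```

move_arm(targets=[[[0, -0.15, -0.02], [0, 0, 0], 0], [[0, -0.15, 0], [0, 0, 0], 0], [[0, -0.15, 0], [0, 0, 0], 0]])

```text
time: 8.4
ee_pos: [0.5838, -0.0137, 0.0704]
eef_rot: [-0.246, 0.969, 0.0, 0.0]
ft_force: [-1.5, 1.4, 6.2]
width: -0.0002
grip_force: 2.9
```

```bash
python3 go.py; python3 needle.py
```

```text
t 8.4 console-frame tcp rel slot mm [ 0.02 -4.47  5.4 ] F [-0.66  1.89  6.24] w -0.0002
turn tool [-0.0001  0.0003  0.0002]
needle u 411.97287633460206 spread [390 435]
```

move_arm(targets=[[[0, -0.15, -0.01], [0, 0, 0], 0], [[0, -0.15, 0], [0, 0, 0], 0], [[0, -0.15, 0], [0, 0, 0], 0]])

```text
time: 8.82
ee_pos: [0.586, -0.0178, 0.0705]
eef_rot: [-0.246, 0.969, -0.0, 0.0]
ft_force: [-1.5, 1.9, 4.7]
width: 0.0001
grip_force: 2.3
```

```bash
python3 go.py; python3 needle.py
```

```text
t 8.82 console-frame tcp rel slot mm [-0.01 -9.11  5.46] F [-0.43  2.39  4.73] w 0.0001
turn tool [-0.0003  0.0004  0.0001]
needle u 427.76188982148375 spread [407 453]
```

move_arm(targets=[[[0, 0, -0.5], [0, 0, 0], 0], [[0, 0, -0.5], [0, 0, 0], 0], [[0, 1.0, 0], [0, 0, 0], 0], [[0, 1.0, 0], [0, 0, 0], 0], [[0, 0, 0.4], [0, 0, 0], 0], [[0, 0, 0.3], [0, 0, 0], 0], [[0, 0, 0.15], [0, 0, 0], 0], [[0, 0, 0.1], [0, 0, 0], 0], [[0, 0, 0.05], [0, 0, 0], 0], [[0, 0, 0], [0, 0, 0], 0]])

```text
time: 10.12
ee_pos: [0.5762, -0.0002, 0.0704]
eef_rot: [-0.246, 0.969, 0.0, 0.0]
ft_force: [-1.4, -0.4, 3.3]
width: 0.0
grip_force: 1.7
```

```bash
python3 go.py; python3 needle.py
```

```text
t 10.12 console-frame tcp rel slot mm [-0.19 10.98  5.45] F [-1.42  0.28  3.25] w 0.0
turn tool [ 0.  0. -0.]
needle u 426.73142665304755 spread [404 453]
```

move_arm(targets=[[[0, -0.05, 0.04], [0, 0, 0], 0], [[0, -0.15, 0], [0, 0, 0], 0], [[0, -0.15, 0], [0, 0, 0], 0], [[0, -0.15, 0], [0, 0, 0], 0]])

```text
time: 10.68
ee_pos: [0.5785, -0.0042, 0.07]
eef_rot: [-0.246, 0.969, 0.0, -0.0]
ft_force: [-3.0, 1.8, 5.8]
width: 0.0006
grip_force: 3.2
```

```bash
python3 go.py; python3 needle.py
```

```text
t 10.68 console-frame tcp rel slot mm [-0.13  6.43  5.  ] F [-1.76  3.05  5.77] w 0.0006
turn tool [ 0.0006 -0.0002  0.0005]
needle u 444.6840057865465 spread [422 469]
```

move_arm(targets=[[[0, -0.15, -0.01], [0, 0, 0], 0], [[0, -0.15, -0.01], [0, 0, 0], 0], [[0, -0.15, -0.01], [0, 0, 0], 0], [[0, -0.15, -0.01], [0, 0, 0], 0], [[0, -0.15, 0], [0, 0, 0], 0]])

```text
time: 11.35
ee_pos: [0.5822, -0.0111, 0.0705]
eef_rot: [-0.246, 0.969, 0.0, -0.0]
ft_force: [-2.6, 1.5, 5.1]
width: 0.0004
grip_force: 2.8
```

```bash
python3 go.py; python3 needle.py
```

```text
t 11.35 console-frame tcp rel slot mm [-0.15 -1.42  5.48] F [-1.55  2.54  5.1 ] w 0.0004
turn tool [0.0002 0.     0.0001]
needle u 470.9366548743983 spread [450 492]
```

move_arm(targets=[[[0, -0.15, 0], [0, 0, 0], 0], [[0, -0.15, 0], [0, 0, 0], 0], [[0, -0.15, 0], [0, 0, 0], 0], [[0, -0.15, 0], [0, 0, 0], 0], [[0, -0.15, 0], [0, 0, 0], 0], [[0, 0, -0.5], [0, 0, 0], 0], [[0, 0, -0.5], [0, 0, 0], 0], [[0, 1.0, 0], [0, 0, 0], 0], [[0, 1.0, 0], [0, 0, 0], 0], [[0, 0, 0.4], [0, 0, 0], 0], [[0, 0, 0.3], [0, 0, 0], 0], [[0, 0, 0.1], [0, 0, 0], 0], [[0, 0, 0.1], [0, 0, 0], 0], [[0, 0, 0], [0, 0, 0], 0]])

```text
time: 13.15
ee_pos: [0.5763, -0.0002, 0.0714]
eef_rot: [-0.246, 0.969, -0.0, -0.0]
ft_force: [-1.4, -0.4, 0.6]
width: 0.0002
grip_force: 1.0
```

```bash
python3 go.py; python3 needle.py
python3 - <<'E'
from pose import *
p=np.load("p.npy"); out=[]
for n in("top","scene"):
    c=r.camera(n)
    ys=np.linspace(.0,-.08,760);xs=np.linspace(.07,.01,290)
    X,Y=np.meshgrid(xs,ys,indexing='ij')
    m=proj(c,console(p,np.c_[X.ravel(),Y.ravel(),np.full(X.size,.071)])).reshape(290,760,2).astype(np.float32)
    out.append(np.clip((cv2.remap(c["image"],m[...,0],m[...,1],cv2.INTER_CUBIC)/255.)**3*255,0,255))
cv2.imwrite("pics/fork1.png",np.vstack(out).astype(np.uint8))
E
```

```text
t 13.15 console-frame tcp rel slot mm [-0.19 10.94  6.38] F [-1.41  0.33  0.63] w 0.0002
turn tool [-0.     -0.     -0.0001]
needle u 491.2246577474562 spread [471 524]
```

View pics/fork1.png

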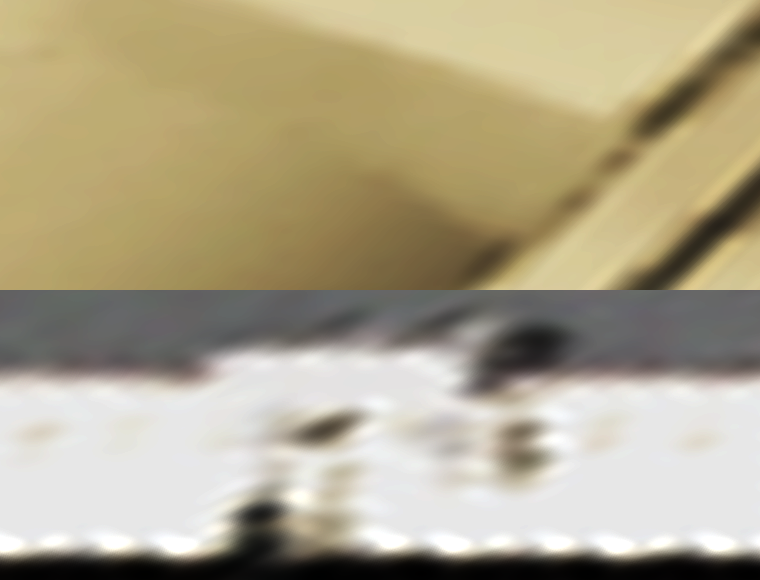

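```bash
python3 - <<'E'
from pose import *
p=np.load("p.npy")
cs=r.camera("scene"); ct=r.camera("top")
def y(c,u,v,zs,z0=.068,rng=(.09,-.09,.075,.005)):
    X=rng[2]+(rng[3]-rng[2])*v/289; Y=rng[0]+(rng[1]-rng[0])*u/759
    w=console(p,[X,Y,z0]); o=np.array(c["cam_to_world"])[:3,3]; d=w[0]-o
    cc,s=np.cos(p[2]),np.sin(p[2]); out=[]
    for z in zs:
        g=o+d*(z-o[2])/d[2]-[p[0],p[1],0]; out.append([round((cc*g[0]+s*g[1])*1e3,1),round((-s*g[0]+cc*g[1])*1e3,1)])
    return out
Z=[.065,.068,.071,.073]
print("zs",Z)
for n,c,u,v in(("needle0 top",ct,373,200),("needle0 scene",cs,353,215),("fork body top",ct,543,65),("fork body scene",cs,520,85),("prongs top(mid of shadows L513 R593)",ct,553,150),("tongue body top",ct,166,65)): print(n,y(c,u,v,Z))
R2=(.0,-.08,.07,.01)
for n,u,v in(("needle now",258,225),("prong mid",362,185),("fork body",340,70)): print(n,y(cs,u,v,Z,.071,R2))
E
```

```text
zs [0.065, 0.068, 0.071, 0.073]
needle0 top [[np.float64(27.2), np.float64(1.3)], [np.float64(26.6), np.float64(1.5)], [np.float64(25.9), np.float64(1.8)], [np.float64(25.5), np.float64(2.0)]]
needle0 scene [[np.float64(20.4), np.float64(9.1)], [np.float64(22.9), np.float64(6.3)], [np.float64(25.5), np.float64(3.4)], [np.float64(27.2), np.float64(1.5)]]
fork body top [[np.float64(60.0), np.float64(-39.1)], [np.float64(59.3), np.float64(-38.8)], [np.float64(58.5), np.float64(-38.4)], [np.float64(58.0), np.float64(-38.2)]]
fork body scene [[np.float64(52.0), np.float64(-30.7)], [np.float64(54.4), np.float64(-33.3)], [np.float64(56.8), np.float64(-36.0)], [np.float64(58.4), np.float64(-37.7)]]
prongs top(mid of shadows L513 R593) [[np.float64(39.4), np.float64(-41.5)], [np.float64(38.7), np.float64(-41.1)], [np.float64(38.0), np.float64(-40.8)], [np.float64(37.5), np.float64(-40.5)]]
tongue body top [[np.float64(60.0), np.float64(50.5)], [np.float64(59.3), np.float64(50.6)], [np.float64(58.5), np.float64(50.8)], [np.float64(58.0), np.float64(50.8)]]
needle now [[np.float64(18.2), np.float64(-21.8)], [np.float64(20.7), np.float64(-24.5)], [np.float64(23.3), np.float64(-27.2)], [np.float64(25.0), np.float64(-29.0)]]
prong mid [[np.float64(26.6), np.float64(-32.9)], [np.float64(29.1), np.float64(-35.5)], [np.float64(31.6), np.float64(-38.2)], [np.float64(33.3), np.float64(-39.9)]]
fork body [[np.float64(50.7), np.float64(-30.5)], [np.float64(53.1), np.float64(-33.2)], [np.float64(55.5), np.float64(-35.8)], [np.float64(57.1), np.float64(-37.6)]]
```

move_arm(targets=[[[0, 0, 0.09], [0, 0, 0], 0], [[0, -0.05, 0.04], [0, 0, 0], 0], [[0, -0.15, 0], [0, 0, 0], 0], [[0, -0.15, 0], [0, 0, 0], 0], [[0, -0.15, 0], [0, 0, 0], 0], [[0, -0.15, -0.02], [0, 0, 0], 0], [[0, -0.15, -0.02], [0, 0, 0], 0], [[0, -0.15, -0.01], [0, 0, 0], 0]])

```text
time: 14.4
ee_pos: [0.581, -0.0084, 0.0707]
eef_rot: [-0.246, 0.969, 0.0, 0.0]
ft_force: [-2.2, 1.7, 5.6]
width: 0.0001
grip_force: 2.6
```

```bash
python3 go.py; python3 needle.py
```

```text
t 14.4 console-frame tcp rel slot mm [0.06 1.56 5.73] F [-1.06  2.56  5.57] w 0.0001
turn tool [0.     0.0004 0.0003]
needle u 525.5296780718019 spread [508 548]
```

move_arm(targets=[[[0, -0.1, 0], [0, 0, 0], 0], [[0, -0.05, 0], [0, 0, 0], 0], [[0, 0, 0], [0, 0, 0], 0], [[0, 0, -0.5], [0, 0, 0], 0], [[0, 0, -2], [0, 0, 0], 0], [[0, 0, -6], [0, 0, 0], 0], [[6, 0, 0], [0, 0, 0], 0], [[6, 0, 0], [0, 0, 0], 0], [[6, 0, 0], [0, 0, 0], 0], [[0, 0, 0], [0, 0, 0], 0], [[0, 0, 0], [0, 0, 0], 0]])

```text
time: 15.82
ee_pos: [0.4237, -0.0956, 0.1559]
eef_rot: [-0.246, 0.969, -0.0, 0.001]
ft_force: [1.1, -1.0, -0.3]
width: 0.0005
grip_force: 0.0
```

```bash
python3 go.py; python3 needle.py
python3 - <<'E'
from pose import *
p=np.load("p.npy"); out=[]
for n in("top","scene"):
    c=r.camera(n)
    ys=np.linspace(.0,-.08,760);xs=np.linspace(.07,.01,290)
    X,Y=np.meshgrid(xs,ys,indexing='ij')
    m=proj(c,console(p,np.c_[X.ravel(),Y.ravel(),np.full(X.size,.073)])).reshape(290,760,2).astype(np.float32)
    out.append(np.clip((cv2.remap(c["image"],m[...,0],m[...,1],cv2.INTER_CUBIC)/255.)**3*255,0,255))
cv2.imwrite("pics/fork2.png",np.vstack(out).astype(np.uint8))
E
```

```text
t 15.82 console-frame tcp rel slot mm [-1.7974e+02 -1.6000e-01  9.0930e+01] F [ 0.47 -1.43 -0.31] w 0.0005
turn tool [-0.0004  0.0013 -0.0002]
needle u 522.1649704650414 spread [507 537]
```

View pics/fork2.png

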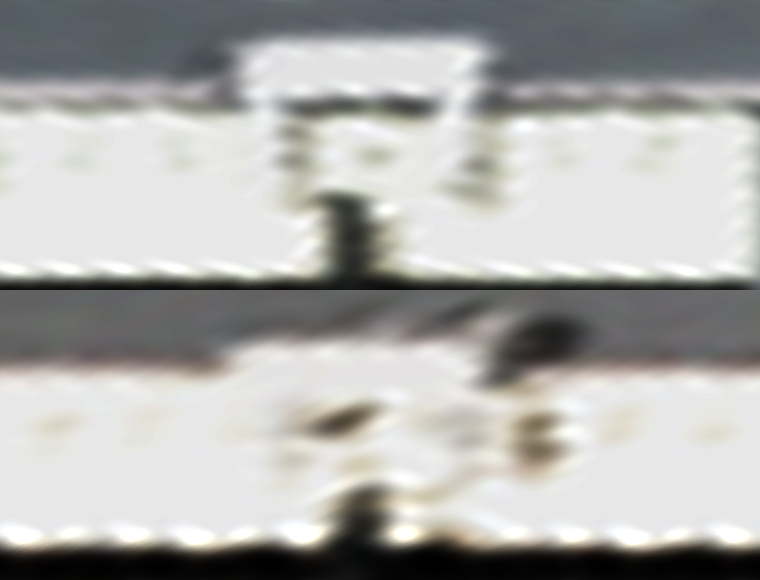

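The top crop shows the needle at u≈346 and the middle of the fork gap at u≈362, so it is about 1.5 mm short. The scene crop puts them about level (362 against 355). I'll roll about 1 mm more, then push.

move_arm(targets=[[[-6, 0, 0], [0, 0, 0], 0], [[-6, 0, 0], [0, 0, 0], 0], [[-6, 0, 0], [0, 0, 0], 0], [[0, 0.1, 3], [0, 0, 0], 0], [[0, 0, 3], [0, 0, 0], 0], [[0, 0, 1.5], [0, 0, 0], 0], [[0, 0, 0.5], [0, 0, 0], 0], [[0, 0, 0.2], [0, 0, 0], 0], [[0, 0, 0.2], [0, 0, 0], 0], [[0, 0, 0], [0, 0, 0], 0]])

```text
time: 17.23
ee_pos: [0.5817, -0.0088, 0.0724]
eef_rot: [-0.246, 0.969, -0.0, 0.001]
ft_force: [0.3, -0.1, 2.2]
width: 0.0006
grip_force: 1.0
```

```bash
python3 go.py; python3 needle.py
```

```text
t 17.23 console-frame tcp rel slot mm [0.49 0.87 7.37] F [ 0.22 -0.21  2.19] w 0.0006
turn tool [-0.0005  0.0017  0.0001]
needle u 522.7495294270368 spread [509 537]
```

move_arm(targets=[[[0, 0, 0.1], [0, 0, 0], 0], [[0, 0, 0.08], [0, 0, 0], 0], [[0, -0.08, 0], [0, 0, 0], 0], [[0, -0.08, 0], [0, 0, 0], 0], [[0, 0, 0], [0, 0, 0], 0], [[0, 0, 0], [0, 0, 0], 0]])

```text
time: 18.02
ee_pos: [0.582, -0.0094, 0.0702]
eef_rot: [-0.246, 0.969, 0.0, 0.0]
ft_force: [-1.1, 2.4, 6.6]
width: 0.0003
grip_force: 3.2
```

```bash
python3 go.py; python3 needle.py
```

```text
t 18.02 console-frame tcp rel slot mm [0.49 0.18 5.17] F [0.2  2.62 6.57] w 0.0003
turn tool [0.0007 0.0009 0.0008]
needle u 537.78995213231 spread [517 558]
```

move_arm(targets=[[[0, 0.05, 0.05], [0, 0, 0], 0], [[0, 0, 0.05], [0, 0, 0], 0], [[0, 0, 0.05], [0, 0, 0], 0], [[0, 0, 0.05], [0, 0, 0], 0], [[0, 0, 0], [0, 0, 0], 0]])

```text
time: 18.7
ee_pos: [0.582, -0.0093, 0.0686]
eef_rot: [-0.246, 0.969, 0.0, 0.001]
ft_force: [-1.4, 1.5, 9.2]
width: 0.0007
grip_force: 4.7
```

```bash
python3 go.py; python3 needle.py
```

```text
t 18.7 console-frame tcp rel slot mm [0.53 0.22 3.55] F [-0.5   2.    9.18] w 0.0007
turn tool [0.0002 0.0013 0.0004]
needle u 538.8698648667397 spread [524 554]
```

move_arm(targets=[[[0, 0, 0.05], [0, 0, 0], 0], [[0, 0, 0.05], [0, 0, 0], 0], [[0, 0, 0], [0, 0, 0], 0]])

```text
time: 19.12
ee_pos: [0.582, -0.0093, 0.0677]
eef_rot: [-0.246, 0.969, 0.0, 0.001]
ft_force: [-1.7, 1.5, 11.1]
width: 0.0005
grip_force: 5.5
```

move_arm(targets=[[[0, 0, 0.04], [0, 0, 0], 0], [[0, 0, 0], [0, 0, 0], 0], [[0, 0, 0], [0, 0, 0], 0]])

```text
time: 19.5
ee_pos: [0.582, -0.0093, 0.0674]
eef_rot: [-0.246, 0.969, 0.0, 0.001]
ft_force: [-2.5, 1.9, 11.4]
width: 0.0004
grip_force: 5.8
```

move_arm(targets=[[[0, 0, 0.03], [0, 0, 0], 0], [[0, 0, 0], [0, 0, 0], 0], [[0, 0, -0.3], [0, 0, 0], 0], [[0, 0, -0.5], [0, 0, 0], 0], [[0, 0, -2], [0, 0, 0], 0], [[0, 0, -6], [0, 0, 0], 0], [[6, 0, 0], [0, 0, 0], 0], [[6, 0, 0], [0, 0, 0], 0], [[6, 0, 0], [0, 0, 0], 0], [[0, 0, 0], [0, 0, 0], 0], [[0, 0, 0], [0, 0, 0], 0]])

```text
time: 20.88
ee_pos: [0.4234, -0.0954, 0.1541]
eef_rot: [-0.246, 0.969, 0.0, 0.0]
ft_force: [0.2, 1.4, 0.1]
width: 0.0
grip_force: 0.0
```

```bash
python3 go.py; python3 needle.py
python3 - <<'E'
from pose import *
p=np.load("p.npy"); out=[]
for n in("top","scene"):
    c=r.camera(n)
    ys=np.linspace(.0,-.08,760);xs=np.linspace(.07,.01,290)
    X,Y=np.meshgrid(xs,ys,indexing='ij')
    m=proj(c,console(p,np.c_[X.ravel(),Y.ravel(),np.full(X.size,.073)])).reshape(290,760,2).astype(np.float32)
    out.append(np.clip((cv2.remap(c["image"],m[...,0],m[...,1],cv2.INTER_CUBIC)/255.)**3*255,0,255))
cv2.imwrite("pics/fork3.png",np.vstack(out).astype(np.uint8))
E
```

```text
t 20.88 console-frame tcp rel slot mm [-179.88    0.18   89.13] F [0.81 1.12 0.09] w 0.0
turn tool [0.0002 0.0007 0.0002]
needle u 529.2643223524034 spread [509 565]
```

View pics/fork3.png

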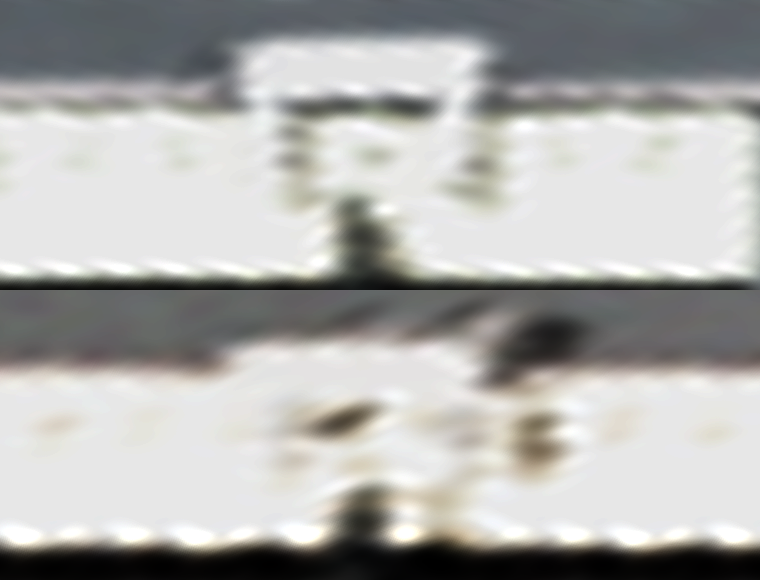

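The top crop now shows the needle at u≈358 against a gap middle of ≈362, which is within about 1 mm. The push reached about 12 N, close to the stop, and the wheel is back up and untouched. Handing in.

```bash
python3 -c "
from bench import r
print(r.close_job())"
```

```text
the job is handed in; nothing more can be done
None
```

The job is handed in (no verdict was returned): the needle looked within about 1 mm of midway between the fork's prongs, the wheel was pushed to about 5.2 mm (11.4 N, short of the 5.5 mm stop) and released, and the arm stayed clear of the jar, tin and shoe last.

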